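# Hold the sprung key switch of the strapping machine turned

### The job

Lift the key with the flat rectangular head out of its wooden stand and push it down into the key switch on top of the grey control box, working it a little to and fro past the sticky pins as needed, until its collar sits fully home on the rim of the switch. Then turn it a quarter turn clockwise (seen from above); the switch is sprung and turns back by itself, so finish while still gripping the key and holding it turned. Leave the round-headed key, the jar, the tape roll and the small carton where they are.

Things in the scene. Friction and masses are not known exactly. Their poses are not given: they have to be found in the camera images.
- key_grip (a point): (Sizes in mm throughout.) Loose upright key, about 60 g; point on its axis in the black flat rectangular head: 30 wide (key x) x 10 thick (key y) x 46 tall (z up), 22 below the head's top. A steel collar, 28 diameter, 4 thick, is under the head; its underside, 28 below this point, rests on a fixed plywood stand 62 x 62 x 45 high. Half a turn round, the key fits just the same.
- key_nose (a point): Lowest point of the key's nose, 31 below the collar's underside; in the stand's slot at first, so lift over 31 to clear it. From the collar down: round neck 12 long, 7 diameter, then blade 14 wide (key x) x 7 thick (key y), its last 7 tapering at 45 degrees across the width to a wedge edge along key y.
- switch_mouth (a point): Centre of the key switch's steel rim, in the middle of the top of a fixed grey control box 170 (x) x 150 (y) x 75 high; rim 6 above the box top. z up, x along the keyway. A 45 degree funnel 24 x 16.4 wide, 4 deep, leads to the keyway, 16 x 8.4, which ends 33 below the rim. Key home: collar's underside on the rim, key_grip 28 above this point.
- switch_pins (a point): In the keyway on the switch's axis, 18 below the rim. Two sticky sprung pins stand 3 into the keyway's two ends, 14.5 and 22.5 below the rim. The nose pushes each aside: about 5 to 15 N of downward push, less if the key is shifted 1 mm to and fro along the keyway. A fixed plate blocks the key from turning until it is home, and it cannot be pulled out while turned.
- switch (a joint): Angle of the switch's cylinder, rad: 0 is off (keyway in line with switch_mouth's x), grows clockwise seen from above, end stop at 1.57. A spring turns it back to 0 when let go (about 0.02 N m at 0, 0.12 N m at a quarter turn). The key has about 0.1 rad of play in it, so the cylinder lags the key by that much.
- other_key_head (a point): Bystander, leave alone: a like key with a round disc head (36 in diameter, 10 thick) in a like stand; this point is the disc's centre, 34 above the stand's top.
- jar: Bystander: amber glass jar with a black cap, 70 in diameter, 100 high; origin at the centre of its underside.
- tape_roll: Bystander: brown tape roll lying flat, 100 in diameter, 48 high; origin at the centre of its underside.
- carton: Bystander: small closed cardboard carton, 100 x 140 x 70 high; origin at the centre of its underside.
Mind the look-alikes: they are no part of the job. Leave any blue or red look-alike of the part that bears key_grip alone.

How it is judged:
By the outcome, as a careful person would: the job done as asked, in the order asked, and still so for the second after the job is handed in, while the arm keeps its last pose, push and grip.
It also fails if it takes over 51 s, if anything falls off the work surface, if the arm or the gripper's body presses on something with over 40 N, if the wrist force passes 120 N, or if a joint passes its speed limit or range.

### The arm

A 7-joint arm with a two-finger parallel gripper is mounted at the origin on the work surface. World frame = base frame: x ahead of the robot, y to its left, z up, the work surface at z = 0. Lengths are in m, angles in rad, forces in N, time in s.
With the tool pointing down it reaches from about 0.35 to 0.9 m from the base axis. Payload 19.9 kg.
Tool frame: the origin (TCP) lies at the very end of the fingers, on their centre line; the grasp point (between the pads) lies 19 mm behind it; y points along the fingers, z is the direction in which the jaws open and shut, and the axes are right-handed (so a half turn about y gives the same grasp; the last joint's range is limited). The gripper opens to 94 mm and grips with 3 to 60 N. Pads are 16 mm wide; open, the fingers measure 119 mm over their backs; the gripper's body (75 mm by 177 mm) begins 78 mm behind the grasp point.
Start: joints at [-1.284, 0.417, -0.01, 1.614, 0.005, 1.111, -0.053], TCP at [0.201, 0.592, 0.205] pointing down, gripper open.
Joint ranges: [-2.81, 2.81], [-0.39, 2.02], [-1.27, 1.25], [0.06, 2.57], [-1.19, 4.33], [0.19, 2], [-2.82, 2.82]. Speed limits (rad/s): [1.89, 1.89, 2.39, 2.39, 3.01, 3.01, 3.01].

### API

Orientations are given as a 3x3 rotation matrix whose columns are the frame's x, y, z axes.
In Python, from plant import manip gives the robot as it stands.
- The arm moves only by the tool play_rows, never from a script. Its argument "increments" is a list of rows, each a list of 6 numbers: the shift along the tool's x, y, z in m, then the turn, a rotation vector about the tool's x, y, z in rad. A call has 1 to 5 rows; each row is the pose to reach, as a shift and turn from the pose commanded when the call began, along the tool's axes at that moment; what a row does not reach only later rows make up. A row lasts 1/8 s, in which the tool goes at most 62.5 mm and 10.7 degrees, less where a joint would pass 70% of its speed; a pose out of reach is approached as far as the arm can. A call with a gripper value outside its range is refused whole. "fingers" is the gripper's target within -1 to 1 (fully open at 1, half-way at 0, shut at -1), set as the call begins (left out, the last holds). The fingers move at their own pace and stop on an object; "force" is the grip in N (left out, the last holds). Time passes only in rows, so rows that repeat a pose let the fingers close. It gives the time, the measured TCP pose, the force and the opening at its end, in the units of the state.
- manip.state(): the state, without advancing time (a new reading comes with each control period).
- manip.snapshot(name): name is "scene" or "top"; returns a dict with "frame" (384x512x3 uint8, blue, green, red), "intrinsics" (3x3 intrinsics, pixels), "k1" (the pictures are not rectified: a ray, as slopes to the right and down, at radius r is drawn at 1 + k1 r^2 times it, then the intrinsics apply), "R" (3x3) and "t" (3): a world point X has camera coordinates R X + t. Camera axes: x right, y down, z forward; pixel columns grow to the right and rows downward; lengths in m; the calibration is good to about 2 mm. A picture is of the moment at which its call begins. There is no depth.
- manip.hand_in(): hands the job in, once; it reports no verdict.
The state is a dict: "time": time; "joints": joint angles; "joint_velocities": joint speeds; "tau": joint torques, N m; "position": TCP position; "orientation": TCP orientation; "wrist_force": force on the tool from outside, world axes, zero at the start; "moment": the same for the moment, N m; "width": finger opening in m.
Only numpy, scipy, OpenCV 4.12 (cv2) and the standard library are available. Lean on these libraries where they do the work, as an engineer would, in place of code of your own. Each camera call takes 0.05 s, during which the arm holds its last target.

## Working session

There is one attempt and no reset: what is moved stays moved. The work goes in short steps, Python scripts to look and compute and a tool call to move; the robot and the scene stay as the last step left them, time stands still between calls to the robot, and variables do not carry over. Pictures are saved under pics/ and viewed, and the job is handed in when it is done.

Besides the shell and the picture viewer there is one more tool, called after "Call:" as name([rows], argument=value, ...), one row to a line, values as JSON. play_rows: Moves the arm, as the interface text tells. Its arguments: {"type":"object","properties":{"increments":{"type":"array"},"fingers":{"type":"number"},"force":{"type":"number"}},"required":["increments"]}

```bash
ls; mkdir -p pics
python3 - <<'E'
from plant import manip
import cv2,numpy as np
s=manip.state();print({k:np.round(v,3).tolist() for k,v in s.items()})
for n in("scene","top"):
    d=manip.snapshot(n);cv2.imwrite(f"pics/{n}0.png",d["frame"])
    print(n,d["intrinsics"],d["k1"],d["R"],d["t"], -np.array(d["R"]).T@d["t"])
E
```

```text
pics
{'time': 0.0, 'joints': [-1.284, 0.418, -0.01, 1.614, 0.005, 1.111, -0.053], 'joint_velocities': [-0.0, -0.0, -0.001, 0.001, 0.002, 0.001, 0.001], 'tau': [0.0, -85.126, 0.639, -42.598, -0.049, 0.019, 0.0], 'position': [0.201, 0.591, 0.205], 'orientation': [[0.947, -0.0, 0.322], [-0.322, -0.001, 0.947], [0.0, -1.0, -0.001]], 'wrist_force': [-0.82, 0.726, 0.919], 'moment': [0.023, 0.004, -0.021], 'width': 0.094}
scene [[367.98159441   0.         256.46395092]
 [  0.         367.98159441 192.57271527]
 [  0.           0.           1.        ]] 0.024409366773534853 [[-0.57932963  0.81506403  0.00691438]
 [ 0.50476037  0.36540741 -0.78210894]
 [-0.63999543 -0.44960878 -0.62310336]] [ 0.38374318 -0.2056901   1.2033148 ] [1.09625398 0.30340633 0.58626409]
top [[389.24712404   0.         254.71977076]
 [  0.         389.24712404 196.99384086]
 [  0.           0.           1.        ]] -0.07740121556307361 [[ 0.00725    -0.9999336   0.00895684]
 [-0.99734556 -0.00787963 -0.07238611]
 [ 0.07245188 -0.00840827 -0.99733647]] [-0.07782612  0.56684077  1.02049412] [ 0.49196364 -0.06477387  1.05950447]
```

View pics/scene0.png

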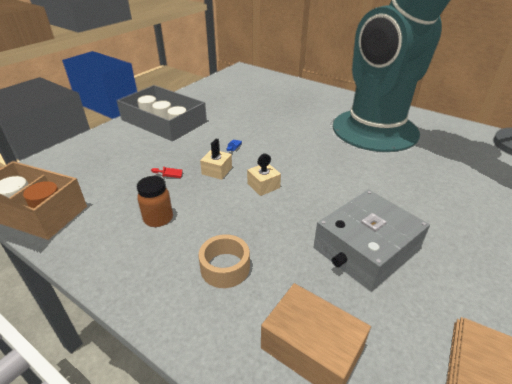

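View pics/top0.png

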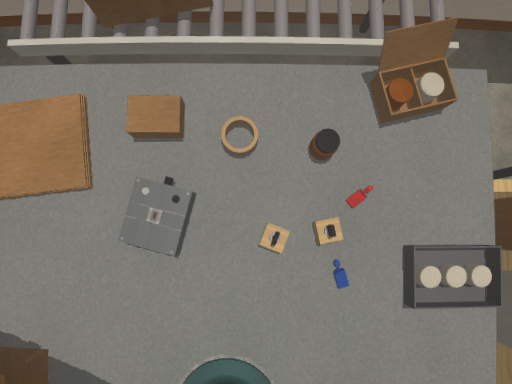

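```bash
cat > h.py <<'E'
import cv2,numpy as np
from scipy.optimize import least_squares
import json
def crop(src,dst,x0,y0,x1,y1,s):
    im=cv2.imread(src)[y0:y1,x0:x1]; cv2.imwrite(dst,cv2.resize(im,None,fx=s,fy=s,interpolation=cv2.INTER_CUBIC))
C={}
C["scene"]=(np.array([[367.98159441,0,256.46395092],[0,367.98159441,192.57271527],[0,0,1]]),0.024409366773534853,np.array([[-0.57932963,0.81506403,0.00691438],[0.50476037,0.36540741,-0.78210894],[-0.63999543,-0.44960878,-0.62310336]]),np.array([0.38374318,-0.2056901,1.2033148]))
C["top"]=(np.array([[389.24712404,0,254.71977076],[0,389.24712404,196.99384086],[0,0,1]]),-0.07740121556307361,np.array([[0.00725,-0.9999336,0.00895684],[-0.99734556,-0.00787963,-0.07238611],[0.07245188,-0.00840827,-0.99733647]]),np.array([-0.07782612,0.56684077,1.02049412]))
def proj(c,X):
    K,k1,R,t=C[c]; p,_=cv2.projectPoints(np.atleast_2d(np.asarray(X,float)),cv2.Rodrigues(R)[0],t,K,np.array([k1,0,0,0])); return p[:,0]
def ray(c,uv):
    K,k1,R,t=C[c]; n=cv2.undistortPoints(np.array([[uv]],float),K,np.array([k1,0,0,0]))[0,0]
    d=R.T@np.array([n[0],n[1],1]); return -R.T@t,d/np.linalg.norm(d)
def atz(c,uv,z):
    o,d=ray(c,uv); return o+d*(z-o[2])/d[2]
def tri(a,b):
    (o1,d1),(o2,d2)=ray("scene",a),ray("top",b)
    s=np.linalg.lstsq(np.c_[d1,-d2],o2-o1,rcond=None)[0]
    p,q=o1+s[0]*d1,o2+s[1]*d2; return (p+q)/2,np.linalg.norm(p-q)
E
python3 - <<'E'
from h import *
crop("pics/scene0.png","pics/s_keys.png",190,130,290,200,8)
crop("pics/top0.png","pics/t_keys.png",255,210,355,260,8)
crop("pics/scene0.png","pics/s_box.png",310,185,430,285,6)
crop("pics/top0.png","pics/t_box.png",115,170,205,260,6)
E
```

```text
(no output)
```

View pics/s_keys.png

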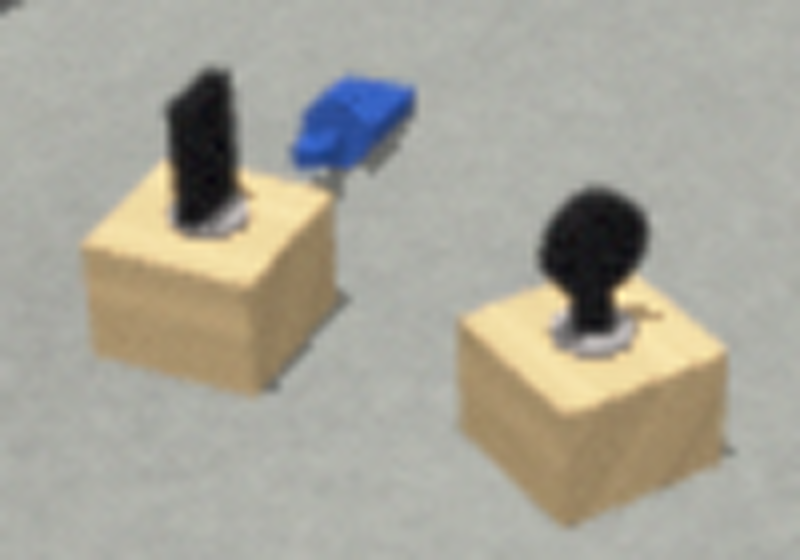

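View pics/t_keys.png

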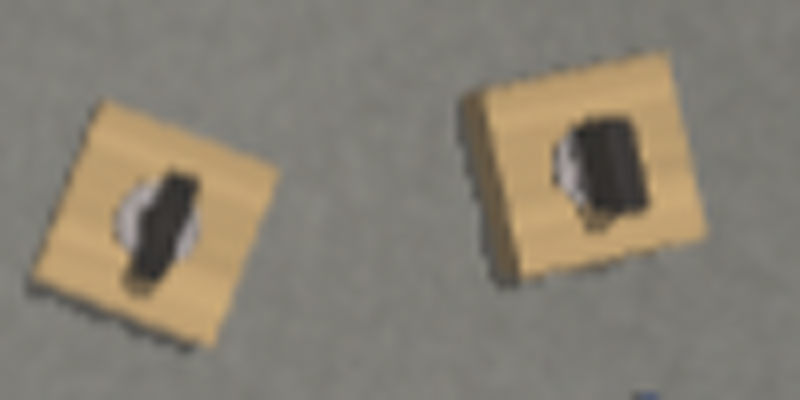

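View pics/s_box.png

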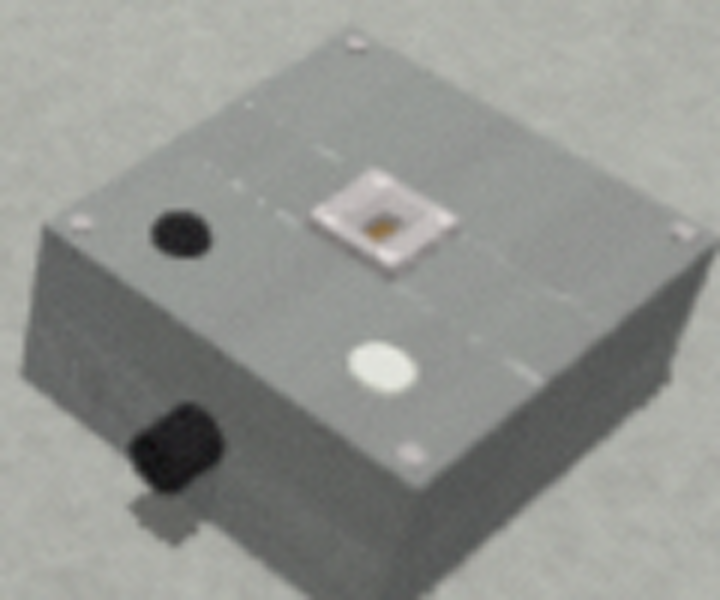

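View pics/t_box.png

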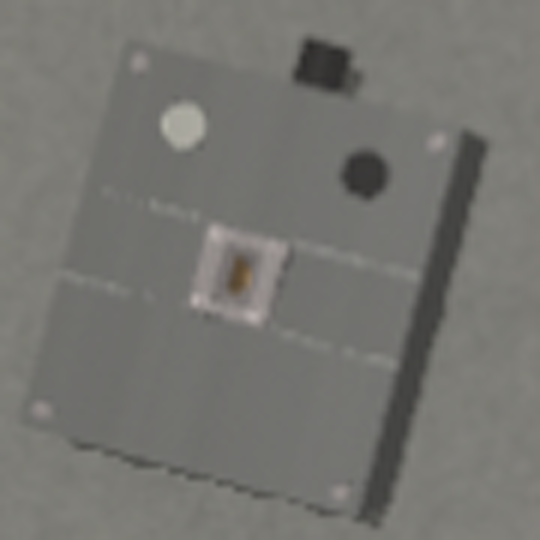

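```bash
cat > fit.py <<'E'
from h import *
def cv(pts,x0,y0,s): return (np.array(pts,float)+.5)/s-.5+np.array([x0,y0])
def rect(p,w,d):
    x,y,z,a=p; q=np.array([[-w,-d],[-w,d],[w,d],[w,-d]])/2
    c,s=np.cos(a),np.sin(a); return np.c_[q@np.array([[c,s],[-s,c]])+[x,y],np.full(4,z)]
def fit(name,T,S,w,d,x0):
    f=lambda p:np.r_[(proj("top",rect(p,w,d))-T).ravel(),(proj("scene",rect(p,w,d))-S).ravel()]
    # order-robust: try cyclic shifts handled by initial correspondences via triangulation
    r=least_squares(f,x0); print(name,np.round(r.x,4),np.round(f(r.x),1).tolist()); return r.x
def tr(name,T,S):
    P=[];
    for t,s in zip(T,S):
        p,e=tri(s,t);P.append(p);print(name,np.round(p,4),round(e,4))
    return np.array(P)
tb=(115,170,6);sb=(310,185,6)
# order: box top corners: top crop TL,TR,BR,BL ; TL= +x+y, TR=+x -y, BR=-x-y, BL=-x+y
BT=cv([(128,40),(463,130),(360,520),(25,428)],*tb)
BS=cv([(420,490),(43,228),(350,28),(716,235)],*sb)
tr("boxc",BT,BS)
P=tr("screw",cv([(139,62),(437,141),(340,492),(41,410)],*tb),cv([(411,453),(81,222),(357,43),(684,233)],*sb));print(P.mean(0))
P=tr("rim",cv([(208,225),(288,245),(263,325),(190,303)],*tb),cv([(390,272),(312,217),(377,167),(458,220)],*sb));print(P.mean(0))
tk=(255,210,8);sk=(190,130,8)
P=tr("stand",cv([(483,90),(667,55),(705,235),(518,280)],*tk),cv([(250,290),(83,245),(165,163),(333,197)],*sk));print(P.mean(0))
# reorder to rect order (-,-),(-,+),(+,+),(+,-)
o=[2,3,0,1]
fit("box",BT[o],BS[o],.17,.15,[.5,.2,.075,-.25])
ST=cv([(483,90),(667,55),(705,235),(518,280)],*tk);SS=cv([(250,290),(83,245),(165,163),(333,197)],*sk)
fit("stand",ST[o],SS[o],.062,.062,[.45,-.25,.045,.2])
RT=cv([(208,225),(288,245),(263,325),(190,303)],*tb);RS=cv([(390,272),(312,217),(377,167),(458,220)],*sb)
f=lambda p:np.r_[(proj("top",rect(p[:4],p[4],p[5]))-RT[o]).ravel(),(proj("scene",rect(p[:4],p[4],p[5]))-RS[o]).ravel()]
r=least_squares(f,[.48,.2,.08,-.25,.04,.04]);print("rim",np.round(r.x,4),np.round(r.fun,1))
E
python3 fit.py
```

```text
boxc [0.614  0.2329 0.0739] 0.0028
boxc [0.5767 0.0881 0.0723] 0.0015
boxc [0.4116 0.1294 0.0727] 0.003
boxc [0.4486 0.2729 0.0734] 0.0032
screw [0.6044 0.2264 0.077 ] 0.0017
screw [0.5714 0.0987 0.0769] 0.0023
screw [0.4237 0.1367 0.0767] 0.002
screw [0.4566 0.2647 0.0759] 0.0019
[0.51401505 0.18162792 0.07660015]
rim [0.5355 0.1935 0.0793] 0.0001
rim [0.5267 0.161  0.0794] 0.0035
rim [0.493  0.17   0.0823] 0.0032
rim [0.5019 0.2015 0.0815] 0.0037
[0.51427394 0.18148708 0.08061657]
stand [ 0.5034 -0.2296  0.0439] 0.004
stand [ 0.5154 -0.2906  0.044 ] 0.003
stand [ 0.4573 -0.3043  0.0413] 0.001
stand [ 0.4424 -0.2421  0.0431] 0.0014
[ 0.47961079 -0.26663432  0.04305413]
box [ 0.5125  0.1811  0.0729 -0.2436] [-0.4, 0.1, -1.2, 0.4, -0.6, 0.6, -0.2, 0.1, -0.9, -0.1, -0.1, 0.4, -0.5, 0.1, -0.5, -0.2]
stand [ 0.4796 -0.2666  0.0431  0.2168] [-0.3, 0.6, 0.1, 0.0, -0.6, 0.5, -0.7, -0.1, 0.3, -0.7, -0.6, -0.1, -0.7, 0.1, -0.7, 0.4]
rim [ 0.5141  0.1818  0.0806 -0.2575  0.0357  0.0331] [-0.6  0.4 -1.   0.6 -0.  -0.1 -0.9  0.  -0.7  0.6 -0.5  0.3 -0.  -0.5
 -0.8 -0.2]
```

```bash
cat > ov.py <<'E'
from h import *
from fit import rect
def draw(src,cam,polys,x0,y0,x1,y1,s,dst):
    im=cv2.resize(cv2.imread(src)[y0:y1,x0:x1],None,fx=s,fy=s,interpolation=cv2.INTER_CUBIC)
    for P,col in polys:
        q=((proj(cam,P)-[x0,y0]+.5)*s-.5)
        cv2.polylines(im,[np.round(q*16).astype(int).reshape(-1,1,2)],True,col,1,cv2.LINE_AA,4)
    cv2.imwrite(dst,im)
def circ(x,y,z,r): t=np.linspace(0,6.28,40);return np.c_[x+r*np.cos(t),y+r*np.sin(t),0*t+z]
E
sed -i 's/^tb=/if __name__=="__main__":\n  pass\ntb=/' fit.py
cat > ov1.py <<'E'
from ov import *
x,y,a=.4796,-.2666,.217
pk=[(rect([x,y,.045,a],.062,.062),(0,200,0)),(circ(x,y,.049,.014),(255,0,0)),(rect([x,y,.095,a],.03,.01),(0,0,255)),(rect([x,y,.049,a],.03,.01),(0,0,255))]
X,Y,A=.5138,.1815,-.25
pb=[(rect([X,Y,.075,A],.17,.15),(0,200,0)),(rect([X,Y,.081,A],.024,.0164),(0,0,255)),(rect([X,Y,.077,A],.016,.0084),(255,0,0))]
draw("pics/scene0.png","scene",pk,190,130,250,190,10,"pics/o1.png")
draw("pics/top0.png","top",pk,300,205,360,255,10,"pics/o2.png")
draw("pics/scene0.png","scene",pb,310,185,430,285,6,"pics/o3.png")
draw("pics/top0.png","top",pb,115,170,205,260,6,"pics/o4.png")
a=[cv2.imread(f"pics/o{i}.png") for i in(1,2,3,4)]
def pad(i): o=np.zeros((600,720,3),np.uint8);o[:i.shape[0],:i.shape[1]]=i;return o
cv2.imwrite("pics/oa.png",cv2.resize(np.hstack([a[0],np.vstack([a[1],np.zeros((100,600,3),np.uint8)])]),(800,400)))
cv2.imwrite("pics/ob.png",cv2.resize(np.hstack([pad(a[2])[:, :720],pad(a[3])[:,:540]]),(800,381)))
E
python3 ov1.py >/dev/null
```

```text
(no output)
```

View pics/oa.png

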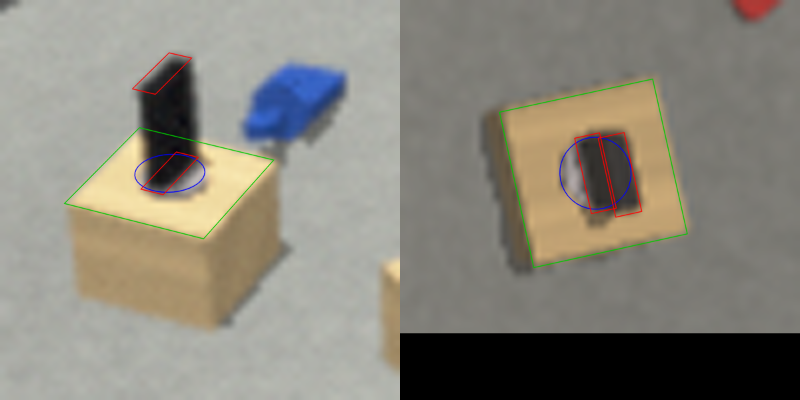

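View pics/ob.png

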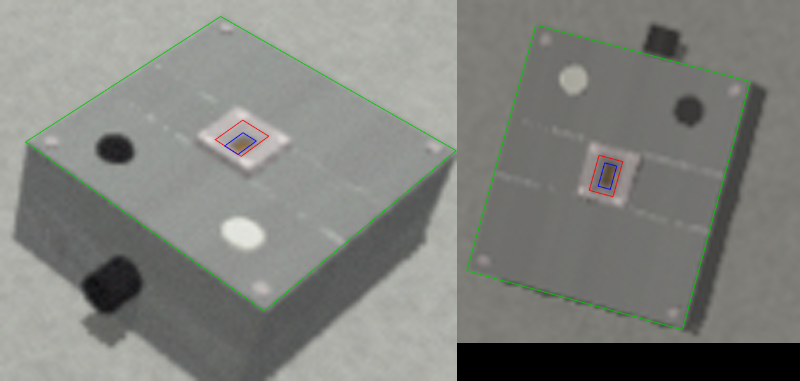

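```bash
cat > go.py <<'E'
import sys
from plant import manip
from h import *
from scipy.spatial.transform import Rotation as Ro
def goal(x,y,z,yaw):
    s=manip.state();R=np.array(s["orientation"]);p=np.array(s["position"])
    c,n=np.cos(yaw),np.sin(yaw); G=np.array([[c,0,-n],[n,0,c],[0,-1,0]])
    d=R.T@(np.array([x,y,z])-p); w=Ro.from_matrix(R.T@G).as_rotvec()
    print("t",round(s["time"],2),"pos",np.round(p,4),"yaw",round(np.arctan2(R[1,0],R[0,0]),4),"F",np.round(s["wrist_force"],1),"w",round(s["width"],4),"j",np.round(s["joints"],2))
    print("inc",np.round(d,4),np.round(w,4),"len",round(np.linalg.norm(d),3))
goal(*map(float,sys.argv[1:5]))
E
python3 go.py .5 .15 .2 0
```

```text
t 0.1 pos [0.2012 0.5914 0.2049] yaw -0.3279 F [-0.8 -0.3 -1.2] w 0.0948 j [-1.28  0.42 -0.01  1.61  0.    1.11 -0.05]
inc [ 0.4251  0.0053 -0.3216] [ 1.000e-03 -3.279e-01 -1.000e-04] len 0.533
```

Call:
play_rows([
  [0.03,0,-0.022,0,-0.03,0],
  [0.075,0.001,-0.056,0,-0.06,0],
  [0.12,0.002,-0.09,0,-0.1,0],
  [0.165,0.003,-0.124,0,-0.13,0],
  [0.21,0.003,-0.158,0,-0.16,0],
], fingers=0, force=20)

```text
time: 0.72
position: [0.3499, 0.3728, 0.2023]
orientation: [[0.986, -0.0, 0.166], [-0.166, -0.0, 0.986], [-0.0, -1.0, -0.0]]
wrist_force: [0.2, 0.2, -0.2]
width: 0.0487
```

```bash
python3 go.py .5 .1 .2 0
```

```text
t 0.72 pos [0.3499 0.3728 0.2023] yaw -0.1668 F [ 0.2  0.2 -0.2] w 0.0487 j [-0.94  0.22  0.07  1.9  -0.02  1.03  0.54]
inc [ 0.1933  0.0023 -0.244 ] [ 2.000e-04 -1.668e-01 -1.000e-04] len 0.311
```

Call:
play_rows([
  [0.035,0,-0.044,0,-0.03,0],
  [0.07,0,-0.088,0,-0.06,0],
  [0.105,0,-0.132,0,-0.09,0],
  [0.14,0,-0.176,0,-0.12,0],
  [0.165,0,-0.22,0,-0.15,0],
])

```text
time: 1.35
position: [0.4758, 0.1281, 0.2024]
orientation: [[1.0, 0.0, 0.017], [-0.017, -0.0, 1.0], [0.0, -1.0, -0.0]]
wrist_force: [0.8, 1.3, -0.5]
width: 0.0471
```

```bash
python3 go.py .4796 -.2666 .15 .217
```

```text
t 1.35 pos [0.4758 0.1281 0.2024] yaw -0.0173 F [ 0.8  1.3 -0.5] w 0.0471 j [-0.55  0.18  0.25  1.95 -0.05  1.02  1.28]
inc [ 0.0106  0.0525 -0.3946] [ 2.000e-04 -2.343e-01  0.000e+00] len 0.398
```

Call:
play_rows([
  [0.002,0.007,-0.05,0,-0.03,0],
  [0.004,0.014,-0.1,0,-0.06,0],
  [0.006,0.021,-0.15,0,-0.09,0],
  [0.008,0.028,-0.2,0,-0.12,0],
  [0.009,0.035,-0.25,0,-0.15,0],
])

```text
time: 1.98
position: [0.4794, -0.1216, 0.1672]
orientation: [[0.991, -0.0, -0.133], [0.133, -0.0, 0.991], [-0.0, -1.0, -0.0]]
wrist_force: [1.5, 0.0, -0.2]
width: 0.0474
```

```bash
python3 go.py .4796 -.2666 .15 .217
```

```text
t 1.98 pos [ 0.4794 -0.1216  0.1672] yaw 0.1334 F [ 1.5  0.  -0.2] w 0.0474 j [-0.17  0.24  0.4   1.98 -0.12  0.94  2.  ]
inc [-0.0191  0.0172 -0.1437] [ 0.     -0.0836 -0.0001] len 0.146
```

Call:
play_rows([
  [-0.005,0.004,-0.04,0,-0.02,0],
  [-0.01,0.008,-0.08,0,-0.045,0],
  [-0.015,0.013,-0.118,0,-0.07,0],
  [-0.019,0.017,-0.144,0,-0.084,0],
  [-0.019,0.017,-0.144,0,-0.084,0],
])

```text
time: 2.6
position: [0.479, -0.267, 0.15]
orientation: [[0.977, -0.001, -0.212], [0.212, -0.0, 0.977], [-0.001, -1.0, -0.0]]
wrist_force: [-0.2, 1.2, 0.2]
width: 0.0471
```

```bash
python3 go.py .4796 -.2666 .054 .217
python3 - <<'E'
from plant import manip
from h import *
for n in("scene","top"): cv2.imwrite(f"pics/{n}1.png",manip.snapshot(n)["frame"])
crop("pics/scene1.png","pics/s1.png",150,70,270,190,5)
crop("pics/top1.png","pics/t1.png",270,180,390,280,5)
a,b=cv2.imread("pics/s1.png"),cv2.imread("pics/t1.png")
b=np.vstack([b,np.zeros((100,600,3),np.uint8)]);cv2.imwrite("pics/c1.png",cv2.resize(np.hstack([a,b]),(800,400)))
E
```

```text
t 2.6 pos [ 0.479 -0.267  0.15 ] yaw 0.2134 F [-0.2  1.2  0.2] w 0.0471 j [ 0.09  0.37  0.44  1.87 -0.19  0.94  2.41]
inc [0.0008 0.096  0.0003] [ 0.0002 -0.0036 -0.0012] len 0.096
```

View pics/c1.png

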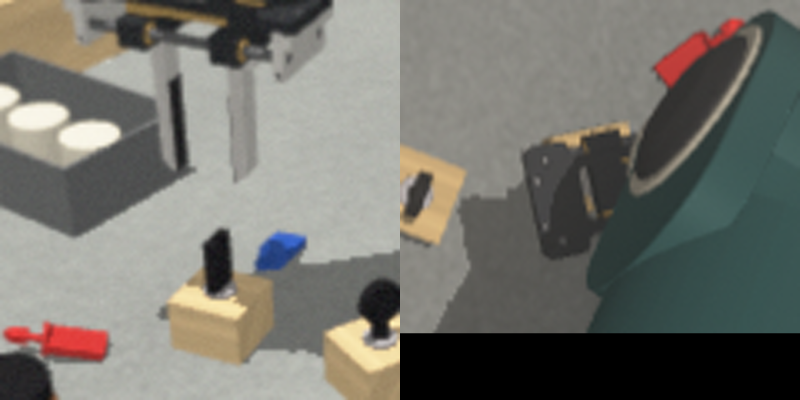

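Call:
play_rows([
  [0.0008,0.025,0.0003,0,-0.004,-0.001],
  [0.0008,0.05,0.0003,0,-0.004,-0.001],
  [0.0008,0.075,0.0003,0,-0.004,-0.001],
  [0.0008,0.096,0.0003,0,-0.004,-0.001],
  [0.0008,0.096,0.0003,0,-0.004,-0.001],
])

```text
time: 3.32
position: [0.4801, -0.2634, 0.0536]
orientation: [[0.976, -0.001, -0.22], [0.22, 0.001, 0.976], [-0.001, -1.0, 0.001]]
wrist_force: [0.3, 0.3, -0.3]
width: 0.0471
```

Call:
play_rows([
  [0,0,0,0,0,0],
  [0,0,0,0,0,0],
  [0,0,0,0,0,0],
  [0,0,0,0,0,0],
  [0,0,0,0,0,0],
], fingers=-1, force=30)

```text
time: 3.95
position: [0.4807, -0.2649, 0.0547]
orientation: [[0.976, 0.001, -0.218], [0.218, 0.0, 0.976], [0.001, -1.0, -0.0]]
wrist_force: [0.2, -0.1, 5.7]
width: 0.0096
```

```bash
python3 go.py .4796 -.2666 .054 .217
```

```text
t 3.95 pos [ 0.4807 -0.2649  0.0547] yaw 0.2202 F [ 0.2 -0.1  5.7] w 0.0096 j [ 0.14  0.51  0.39  1.93 -0.27  0.75  2.48]
inc [-0.0014  0.0007 -0.0014] [0.0002 0.0032 0.0013] len 0.002
```

Call:
play_rows([
  [0,-0.01,0,0,0,0],
  [0,-0.025,0,0,0,0],
  [0,-0.045,0,0,0,0],
  [0,-0.065,0,0,0,0],
  [0,-0.085,0,0,0,0],
])

```text
time: 4.58
position: [0.4805, -0.265, 0.1412]
orientation: [[0.976, 0.002, -0.218], [0.218, -0.0, 0.976], [0.002, -1.0, -0.0]]
wrist_force: [-0.2, 0.2, 0.1]
width: 0.01
```

```bash
python3 go.py .5138 .1815 .145 -.25;python3 - <<'E'
from plant import manip
from h import *
for n in("scene","top"): cv2.imwrite(f"pics/{n}2.png",manip.snapshot(n)["frame"])
crop("pics/scene2.png","pics/s2.png",180,70,270,190,5)
E
```

```text
t 4.58 pos [ 0.4805 -0.265   0.1412] yaw 0.22 F [-0.2  0.2  0.1] w 0.01 j [ 0.09  0.38  0.44  1.88 -0.2   0.92  2.42]
inc [ 0.13   -0.0038  0.4284] [1.0e-04 4.7e-01 1.7e-03] len 0.448
```

View pics/s2.png

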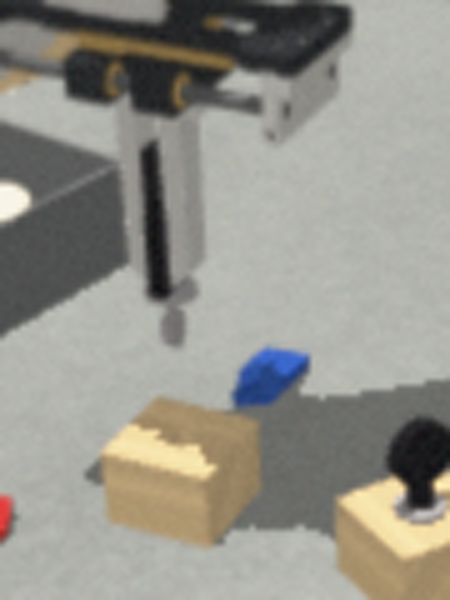

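Call:
play_rows([
  [0.0,-0.03,0.0,0,0,0],
  [0.005,-0.05,0.02,0,0.03,0],
  [0.018,-0.05,0.06,0,0.07,0],
  [0.032,-0.05,0.105,0,0.12,0.001],
  [0.046,-0.05,0.15,0,0.17,0.002],
])

```text
time: 5.3
position: [0.4923, -0.107, 0.1895]
orientation: [[0.999, -0.001, -0.048], [0.048, -0.0, 0.999], [-0.001, -1.0, -0.0]]
wrist_force: [0.8, -0.1, -1.1]
width: 0.0099
```

```bash
python3 go.py .5138 .1815 .155 -.25
```

```text
t 5.3 pos [ 0.4923 -0.107   0.1895] yaw 0.0484 F [ 0.8 -0.1 -1.1] w 0.0099 j [-0.21  0.23  0.42  1.94 -0.11  1.    1.88]
inc [0.0355 0.0344 0.2871] [ 2.000e-04  2.984e-01 -1.000e-03] len 0.291
```

Call:
play_rows([
  [0.006,0,0.045,0,0.045,0],
  [0.012,0.005,0.095,0,0.1,-0.001],
  [0.018,0.012,0.145,0,0.15,-0.001],
  [0.024,0.02,0.195,0,0.2,-0.001],
  [0.03,0.028,0.24,0,0.25,-0.001],
])

```text
time: 5.92
position: [0.5101, 0.1345, 0.1611]
orientation: [[0.98, -0.0, 0.2], [-0.2, -0.0, 0.98], [-0.0, -1.0, -0.0]]
wrist_force: [1.8, 0.2, -0.5]
width: 0.0103
```

```bash
python3 go.py .5138 .1815 .145 -.25
```

```text
t 5.92 pos [0.5101 0.1345 0.1611] yaw -0.201 F [ 1.8  0.2 -0.5] w 0.0103 j [-0.57  0.3   0.31  1.91 -0.11  0.95  1.16]
inc [-0.0057  0.0161  0.0468] [ 0.0001  0.049  -0.0001] len 0.05
```

Call:
play_rows([
  [-0.002,0.005,0.02,0,0.02,0],
  [-0.0045,0.012,0.038,0,0.04,0],
  [-0.0057,0.016,0.0468,0,0.049,0],
  [-0.0057,0.016,0.0468,0,0.049,0],
  [-0.0057,0.016,0.0468,0,0.049,0],
])

```text
time: 6.55
position: [0.5143, 0.1789, 0.1457]
orientation: [[0.969, 0.0, 0.247], [-0.247, -0.0, 0.969], [0.0, -1.0, -0.0]]
wrist_force: [-1.1, 0.3, -1.5]
width: 0.01
```

```bash
python3 go.py .5138 .1815 .145 -.25
python3 - <<'E'
from plant import manip
from h import *
for n in("scene","top"): cv2.imwrite(f"pics/{n}3.png",manip.snapshot(n)["frame"])
crop("pics/scene3.png","pics/s3.png",325,150,425,250,6)
crop("pics/top3.png","pics/t3.png",105,150,225,270,5)
E
```

```text
t 6.55 pos [0.5143 0.1789 0.1457] yaw -0.2494 F [-1.1  0.3 -1.5] w 0.01 j [-0.63  0.35  0.29  1.88 -0.12  0.93  1.04]
inc [-0.0011  0.0007  0.0024] [0.0003 0.0006 0.0003] len 0.003
```

View pics/s3.png

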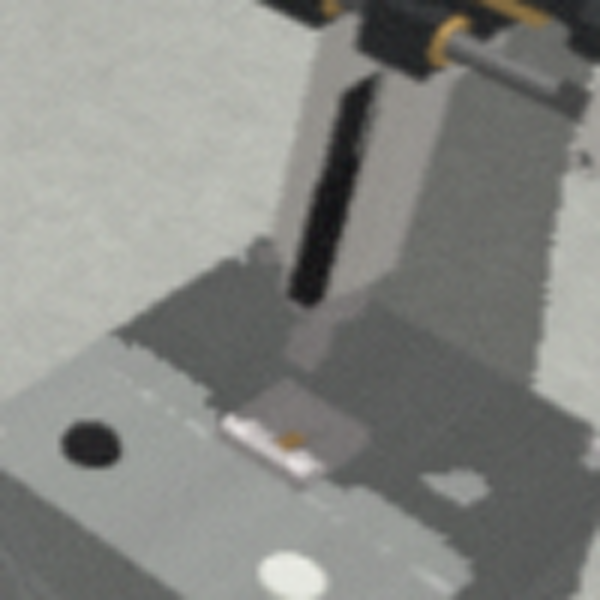

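View pics/t3.png

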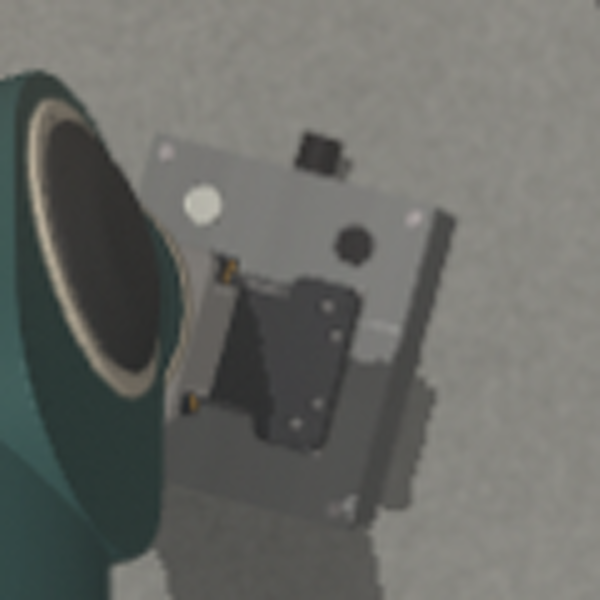

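```bash
cat > ov2.py <<'E'
from ov import *
import sys
f,x,y,z,yaw,x0,y0,s,dst=sys.argv[1],*map(float,sys.argv[2:6]),*map(int,sys.argv[6:9]),sys.argv[9]
c,n=np.cos(yaw),np.sin(yaw)
def loc(px,py,pz): return [x+c*px-n*py,y+n*px+c*py,z+pz]
b=-.0097
front=[loc(a,0,h) for a,h in((-.007,b-.012),(.007,b-.012),(.007,b-.024),(0,b-.031),(-.007,b-.024))]
P=[(np.array(front),(0,0,255)),(circ(x,y,z+b,.014),(255,0,0)),(rect([x,y,z+b+.004,yaw],.03,.01),(0,255,255)),(rect([x,y,z+b+.05,yaw],.03,.01),(0,255,255)),
(rect([.5138,.1815,.081,-.25],.024,.0164),(0,255,0)),(rect([.5138,.1815,.077,-.25],.016,.0084),(0,255,0))]
draw(f,"scene",P,x0,y0,x0+600//s,y0+600//s,s,dst)
E
python3 ov2.py pics/scene3.png .5143 .1789 .1457 -.2494 340 160 8 pics/o5.png >/dev/null
```

```text
(no output)
```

View pics/o5.png

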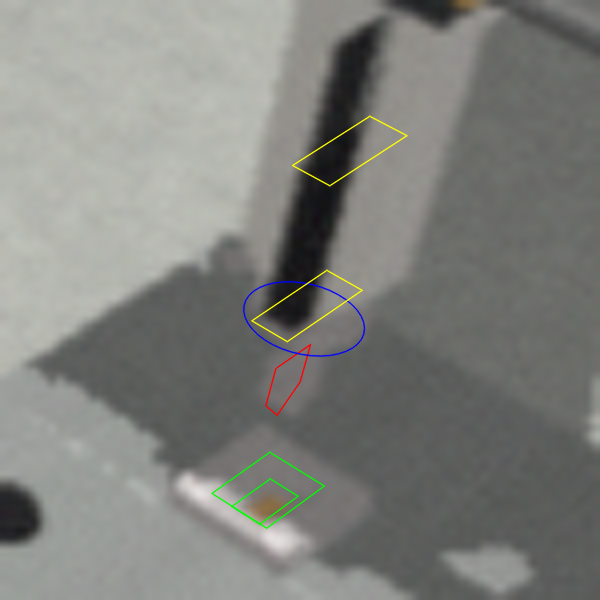

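Run:
```python
from h import *
im=cv2.imread("pics/scene3.png")[195:235,360:400]
im=cv2.resize(im,None,fx=15,fy=15,interpolation=cv2.INTER_CUBIC)
im=np.clip((im.astype(float)-60)*2.2,0,255).astype(np.uint8)
cv2.imwrite("pics/z3.png",im)
c,n=np.cos(-.2494),np.sin(-.2494);b=-.0097
for a,h in((-.007,b-.012),(.007,b-.012),(.007,b-.024),(0,b-.031),(-.007,b-.024)):
  for t in(-.0035,.0035):
    p=proj("scene",[.5143+c*a-n*t,.1789+n*a+c*t,.1457+h])[0];print(a,h,t,np.round((p-[360,195]+.5)*15))
```

```text
-0.007 -0.0217 -0.0035 [260. 108.]
-0.007 -0.0217 0.0035 [305. 134.]
0.007 -0.0217 -0.0035 [195. 152.]
0.007 -0.0217 0.0035 [240. 179.]
0.007 -0.0337 -0.0035 [176. 222.]
0.007 -0.0337 0.0035 [221. 250.]
0 -0.0407 -0.0035 [197. 240.]
0 -0.0407 0.0035 [242. 267.]
-0.007 -0.0337 -0.0035 [240. 178.]
-0.007 -0.0337 0.0035 [285. 204.]
```

View pics/z3.png

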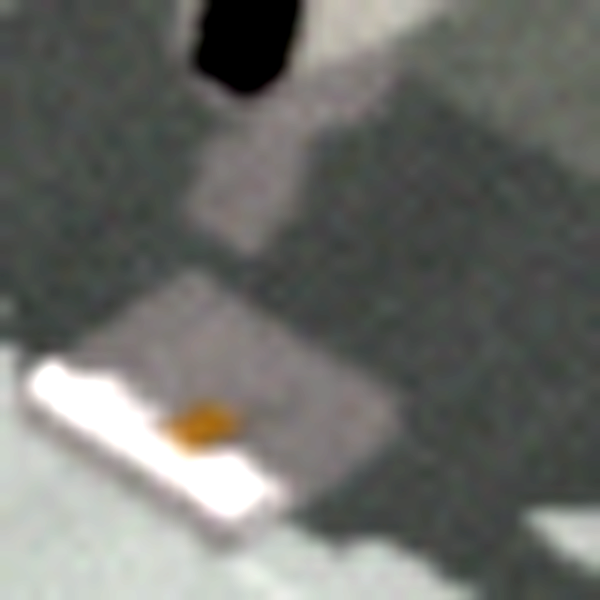

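```bash
python3 go.py .5138 .181 .125 -.25
```

```text
t 6.65 pos [0.5143 0.179  0.1458] yaw -0.2496 F [-0.2 -0.5  0.4] w 0.01 j [-0.63  0.35  0.29  1.88 -0.12  0.93  1.04]
inc [-0.001   0.0208  0.0018] [0.     0.0004 0.0004] len 0.021
```

Call:
play_rows([
  [-0.0005,0.006,0.001,0,0,0],
  [-0.001,0.013,0.0018,0,0,0],
  [-0.001,0.02,0.0018,0,0,0],
  [-0.001,0.0208,0.0018,0,0,0],
])

```text
time: 7.15
position: [0.5133, 0.1815, 0.124]
orientation: [[0.969, -0.001, 0.246], [-0.246, -0.001, 0.969], [-0.001, -1.0, -0.001]]
wrist_force: [-0.8, 0.1, 0.1]
width: 0.0098
```

```bash
python3 go.py .5138 .181 .118 -.25
```

```text
t 7.15 pos [0.5133 0.1815 0.124 ] yaw -0.2488 F [-0.8  0.1  0.1] w 0.0098 j [-0.63  0.38  0.29  1.9  -0.14  0.88  1.05]
inc [ 0.0007  0.006  -0.0004] [ 0.001   0.0012 -0.0007] len 0.006
```

Descend into the funnel slowly, watching force.

Call:
play_rows([
  [0,0.003,0,0,0,0],
  [0,0.005,0,0,0,0],
  [0,0.007,0,0,0,0],
  [0,0.008,0,0,0,0],
])

```text
time: 7.65
position: [0.5136, 0.1817, 0.1166]
orientation: [[0.969, -0.0, 0.246], [-0.246, -0.0, 0.969], [0.0, -1.0, -0.0]]
wrist_force: [0.7, -0.3, -1.2]
width: 0.0101
```

```bash
python3 go.py .5138 .181 .118 -.25
```

```text
t 7.65 pos [0.5136 0.1817 0.1166] yaw -0.2488 F [ 0.7 -0.3 -1.2] w 0.0101 j [-0.63  0.39  0.28  1.9  -0.14  0.87  1.05]
inc [ 0.0004 -0.0014 -0.0007] [0.0002 0.0012 0.    ] len 0.002
```

Call:
play_rows([
  [0,0.002,0,0,0,0],
  [0,0.004,0,0,0,0],
  [0,0.006,0,0,0,0],
  [0,0.007,0,0,0,0],
])

```text
time: 8.15
position: [0.5141, 0.1817, 0.1099]
orientation: [[0.969, 0.001, 0.246], [-0.246, -0.0, 0.969], [0.001, -1.0, 0.0]]
wrist_force: [3.3, -0.9, 1.2]
width: 0.0099
```

```bash
python3 go.py .5138 .181 .1 -.25
python3 - <<'E'
from plant import manip
from h import *
cv2.imwrite("pics/scene4.png",manip.snapshot("scene")["frame"])
crop("pics/scene4.png","pics/s4.png",340,170,420,250,8)
E
```

```text
t 8.15 pos [0.5141 0.1817 0.1099] yaw -0.2489 F [ 3.3 -0.9  1.2] w 0.0099 j [-0.63  0.4   0.28  1.91 -0.14  0.85  1.05]
inc [-0.0001  0.0099 -0.0008] [-0.0002  0.0011  0.001 ] len 0.01
```

View pics/s4.png

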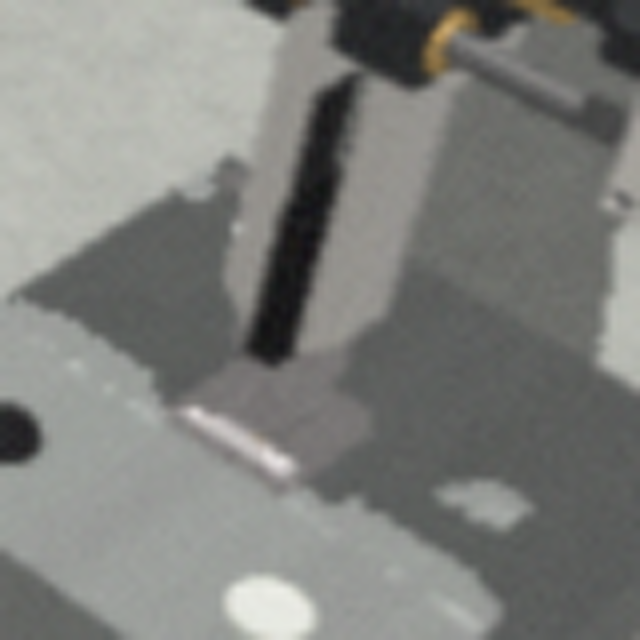

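Call:
play_rows([
  [0.0007,0.002,0,0,0,0],
  [0.0007,0.004,0,0,0,0],
  [0.0007,0.006,0,0,0,0],
  [0.0007,0.0075,0,0,0,0],
])

```text
time: 8.7
position: [0.5143, 0.1815, 0.102]
orientation: [[0.969, -0.0, 0.246], [-0.246, -0.0, 0.969], [0.0, -1.0, -0.0]]
wrist_force: [1.5, 0.2, 2.0]
width: 0.0097
```

```bash
python3 go.py .5145 .1815 .09 -.25
```

```text
t 8.7 pos [0.5143 0.1815 0.102 ] yaw -0.2488 F [1.5 0.2 2. ] w 0.0097 j [-0.62  0.41  0.28  1.91 -0.15  0.84  1.06]
inc [0.0002 0.012  0.    ] [0.0002 0.0012 0.    ] len 0.012
```

Call:
play_rows([
  [0.0004,0.002,0,0,0,0],
  [0.0013,0.003,0,0,0,0],
  [-0.0005,0.004,0,0,0,0],
  [0.0013,0.005,0,0,0,0],
  [0.0004,0.006,0,0,0,0],
], force=50)

```text
time: 9.32
position: [0.5143, 0.1815, 0.0959]
orientation: [[0.969, -0.001, 0.246], [-0.246, -0.0, 0.969], [-0.0, -1.0, -0.0]]
wrist_force: [-1.4, 0.1, 4.8]
width: 0.0099
```

```bash
python3 go.py .5145 .1815 .09 -.25
```

```text
t 9.32 pos [0.5143 0.1815 0.0959] yaw -0.2486 F [-1.4  0.1  4.8] w 0.0099 j [-0.62  0.42  0.28  1.92 -0.15  0.82  1.06]
inc [0.0001 0.0059 0.0001] [ 0.0004  0.0014 -0.0005] len 0.006
```

Call:
play_rows([
  [0.0008,0.001,0,0,0,0],
  [-0.0008,0.002,0,0,0,0],
  [0.0008,0.003,0,0,0,0],
  [-0.0008,0.0035,0,0,0,0],
  [0,0.004,0,0,0,0],
])

```text
time: 9.95
position: [0.5154, 0.1814, 0.0926]
orientation: [[0.969, 0.002, 0.246], [-0.246, 0.0, 0.969], [0.002, -1.0, 0.0]]
wrist_force: [2.7, 0.0, 5.0]
width: 0.0098
```

```bash
python3 go.py .5145 .1815 .09 -.25
```

```text
t 9.95 pos [0.5154 0.1814 0.0926] yaw -0.2491 F [2.7 0.  5. ] w 0.0098 j [-0.62  0.43  0.28  1.92 -0.15  0.82  1.06]
inc [-0.0009  0.0026 -0.0001] [-0.0005  0.0009  0.0016] len 0.003
```

Call:
play_rows([
  [0.0006,0.0005,0,0,0,0],
  [-0.001,0.001,0,0,0,0],
  [0.0006,0.0015,0,0,0,0],
  [-0.001,0.002,0,0,0,0],
  [-0.0003,0.002,0,0,0,0],
])

```text
time: 10.58
position: [0.5149, 0.1814, 0.0907]
orientation: [[0.969, 0.001, 0.246], [-0.246, -0.0, 0.969], [0.001, -1.0, 0.0]]
wrist_force: [0.2, -1.2, 14.1]
width: 0.01
```

```bash
python3 go.py .5145 .1815 .09 -.25
```

```text
t 10.57 pos [0.5149 0.1814 0.0907] yaw -0.2491 F [ 0.2 -1.2 14.1] w 0.01 j [-0.62  0.43  0.28  1.92 -0.16  0.81  1.06]
inc [-0.0005  0.0007  0.    ] [-0.0003  0.0009  0.0011] len 0.001
```

Call:
play_rows([
  [0.0006,0.0005,0,0,0,0],
  [-0.001,0.001,0,0,0,0],
  [0.0006,0.001,0,0,0,0],
  [-0.0004,0.001,0,0,0,0],
  [-0.0004,0.001,0,0,0,0],
])

```text
time: 11.2
position: [0.5149, 0.1814, 0.0907]
orientation: [[0.969, 0.002, 0.247], [-0.247, 0.0, 0.969], [0.002, -1.0, 0.001]]
wrist_force: [-2.3, -4.7, 28.8]
width: 0.0097
```

```bash
python3 go.py .5145 .1815 .09 -.25
python3 - <<'E'
from plant import manip
from h import *
print(manip.state()["moment"])
cv2.imwrite("pics/scene5.png",manip.snapshot("scene")["frame"])
crop("pics/scene5.png","pics/s5.png",340,170,420,250,8)
E
```

```text
t 11.2 pos [0.5149 0.1814 0.0907] yaw -0.2494 F [-2.3 -4.7 28.8] w 0.0097 j [-0.62  0.43  0.28  1.92 -0.16  0.81  1.06]
inc [-0.0005  0.0007  0.    ] [-0.0008  0.0006  0.0017] len 0.001
[-1.30368641  0.51727995 -0.00628058]
```

View pics/s5.png

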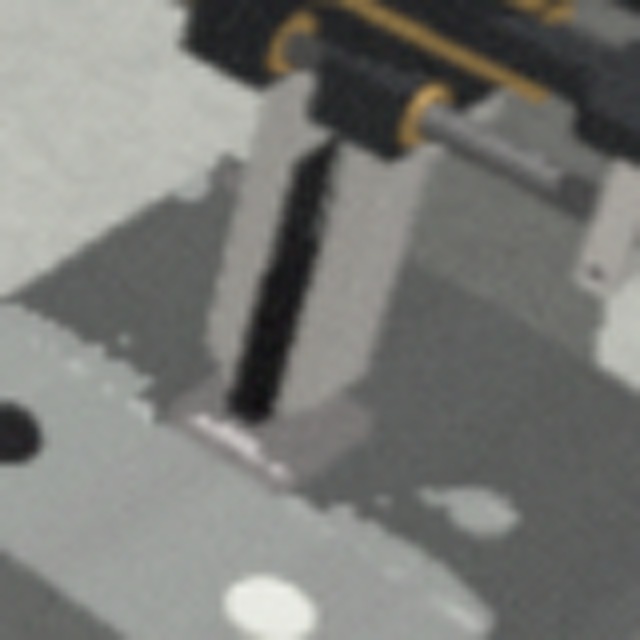

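Call:
play_rows([
  [0,-0.0006,-0.0001,0,0.08,0],
  [0,-0.0006,-0.0002,0,0.16,0],
  [0,-0.0006,-0.0003,0,0.24,0],
  [-0.0001,-0.0006,-0.0003,0,0.32,0],
  [-0.0001,-0.0006,-0.0004,0,0.4,0],
], force=60)

```text
time: 11.88
position: [0.5149, 0.1814, 0.0907]
orientation: [[0.795, 0.002, 0.606], [-0.606, 0.001, 0.795], [0.001, -1.0, 0.002]]
wrist_force: [3.3, -1.4, 13.7]
width: 0.0099
```

```bash
python3 go.py .5145 .1815 .0907 -1.92
```

```text
t 11.88 pos [0.5149 0.1814 0.0907] yaw -0.6514 F [ 3.3 -1.4 13.7] w 0.0099 j [-0.69  0.44  0.37  1.92 -0.21  0.82  0.71]
inc [-0.0004  0.     -0.0002] [-2.5000e-03  1.2686e+00  1.0000e-04] len 0.0
```

Call:
play_rows([
  [0,0,-0.0001,0,0.08,0],
  [0,0,-0.0002,0,0.17,0],
  [0,0,-0.0003,0,0.26,0],
  [-0.0001,0,-0.0003,0,0.35,0],
  [-0.0001,0,-0.0004,0,0.44,0],
])

```text
time: 12.5
position: [0.5147, 0.1812, 0.0907]
orientation: [[0.461, 0.002, 0.887], [-0.887, 0.001, 0.461], [0.001, -1.0, 0.002]]
wrist_force: [3.9, -1.4, 14.3]
width: 0.0098
```

Call:
play_rows([
  [0,0,-0.0001,0,0.08,0],
  [0,0,-0.0002,0,0.17,0],
  [0,0,-0.0003,0,0.26,0],
  [-0.0001,0,-0.0003,0,0.35,0],
  [-0.0001,0,-0.0004,0,0.44,0],
])

```text
time: 13.12
position: [0.5143, 0.1811, 0.0907]
orientation: [[0.039, 0.002, 0.999], [-0.999, 0.001, 0.039], [-0.0, -1.0, 0.002]]
wrist_force: [3.1, -0.6, 13.4]
width: 0.0096
```

```bash
python3 go.py .5145 .1815 .0907 -1.92
python3 - <<'E'
from plant import manip
from h import *
print(manip.state()["moment"])
cv2.imwrite("pics/scene6.png",manip.snapshot("scene")["frame"])
crop("pics/scene6.png","pics/s6.png",340,170,420,250,8)
E
```

```text
t 13.12 pos [0.5143 0.1811 0.0907] yaw -1.5317 F [ 3.1 -0.6 13.4] w 0.0096 j [-0.85  0.47  0.58  1.93 -0.34  0.83 -0.05]
inc [-0.0004  0.      0.0002] [-0.0024  0.3883 -0.001 ] len 0.0
[-0.38623756 -1.17851818  0.23570032]
```

View pics/s6.png

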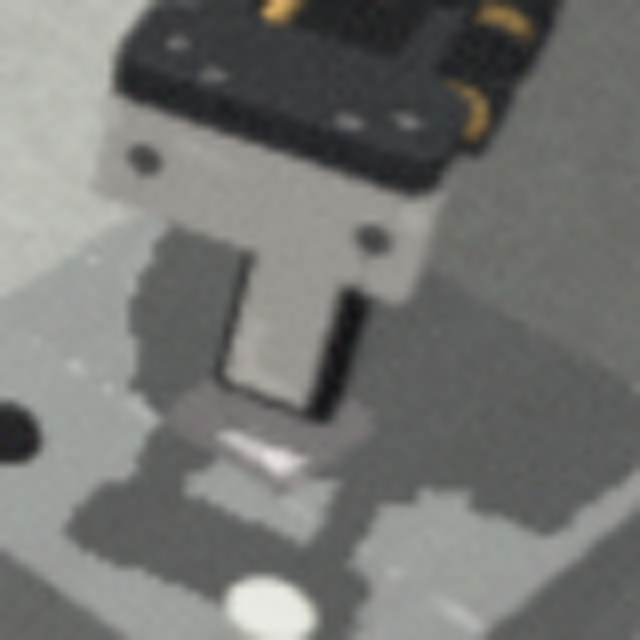

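Call:
play_rows([
  [0,0,-0.0001,0,0.08,0],
  [0,0,-0.0002,0,0.16,0],
  [0,0,-0.0003,0,0.24,0],
  [-0.0001,0,-0.0003,0,0.32,0],
  [-0.0001,0,-0.0003,0,0.36,0],
])

```text
time: 13.8
position: [0.514, 0.1811, 0.0907]
orientation: [[-0.315, 0.002, 0.949], [-0.949, 0.0, -0.315], [-0.001, -1.0, 0.002]]
wrist_force: [3.9, -1.2, 15.4]
width: 0.0098
```

```bash
python3 go.py .5143 .1811 .0907 -1.92; python3 -c "
from plant import manip
print(manip.state()['moment'])"
```

```text
t 13.8 pos [0.514  0.1811 0.0907] yaw -1.8908 F [ 3.9 -1.2 15.4] w 0.0098 j [-0.92  0.5   0.66  1.93 -0.4   0.85 -0.36]
inc [-0.0001  0.      0.0003] [-0.0022  0.0292 -0.0012] len 0.0
[-0.48038314 -1.03744434  0.26260142]
```

Small further turns to feel the end stop.

Call:
play_rows([
  [0,0,0,0,0.03,0],
  [0,0,0,0,0.05,0],
  [0,0,0,0,0.05,0],
])

```text
time: 14.18
position: [0.514, 0.1811, 0.0907]
orientation: [[-0.36, 0.002, 0.933], [-0.933, 0.001, -0.36], [-0.001, -1.0, 0.002]]
wrist_force: [4.2, -1.1, 16.3]
width: 0.0099
```

```bash
python3 go.py .5143 .1811 .0907 -1.92; python3 -c "
from plant import manip
print(manip.state()['moment'])"
```

```text
t 14.18 pos [0.514  0.1811 0.0907] yaw -1.9391 F [ 4.2 -1.1 16.3] w 0.0099 j [-0.93  0.5   0.68  1.93 -0.41  0.85 -0.4 ]
inc [-0.0001  0.      0.0003] [-0.0021 -0.0191 -0.0013] len 0.0
[-0.49920706 -0.9682181   0.15877531]
```

Run:
```python
from plant import manip
from h import *
for n in("scene","top"): cv2.imwrite(f"pics/{n}7.png",manip.snapshot(n)["frame"])
crop("pics/scene7.png","pics/s7.png",355,200,405,240,14)
print(manip.state()["moment"],manip.state()["wrist_force"])
```

```text
[-0.45071215 -0.92660242  0.21304399] [ 4.05590348 -1.21638938 16.6276387 ]
```

View pics/s7.png

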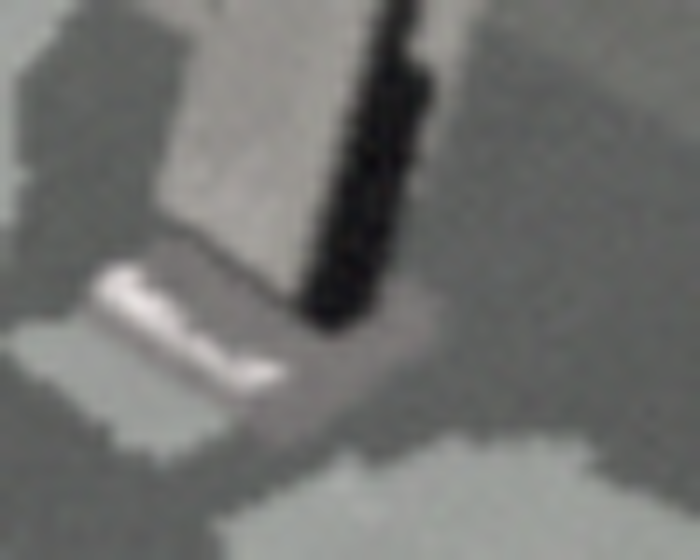

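Call:
play_rows([
  [0,0,0,0,0.02,0],
  [0,0,0,0,0.04,0],
  [0,0,0,0,0.04,0],
])

```text
time: 14.65
position: [0.5139, 0.1811, 0.0907]
orientation: [[-0.397, 0.002, 0.918], [-0.918, 0.0, -0.397], [-0.001, -1.0, 0.002]]
wrist_force: [4.2, -1.5, 16.6]
width: 0.0096
```

```bash
python3 -c "
from plant import manip
import time
for i in range(4):
  manip.snapshot('top');s=manip.state();print(s['moment'],s['wrist_force'],s['orientation'][0])"
```

```text
[-0.47250426 -0.85041218  0.19345812] [ 3.91937143 -1.78421549 15.62119371] [-0.39687914  0.00230299  0.91786799]
[-0.40949327 -0.87613548  0.17163632] [ 3.91330649 -0.5494682  16.51471858] [-0.39686935  0.00234977  0.9178721 ]
[-0.45720341 -0.87692291  0.21011759] [ 3.61049322 -0.50126171 16.00495125] [-0.39679079  0.00233121  0.91790611]
[-0.44418544 -0.8630869   0.18960196] [ 3.7717416  -1.41040782 16.20860691] [-0.39683312  0.00225704  0.917888  ]
```

Call:
play_rows([
  [0,0,0,0,0.02,0],
  [0,0,0,0,0.04,0],
  [0,0,0,0,0.04,0],
])

```text
time: 15.22
position: [0.5139, 0.1811, 0.0907]
orientation: [[-0.433, 0.002, 0.901], [-0.901, 0.0, -0.433], [-0.001, -1.0, 0.002]]
wrist_force: [2.9, -0.8, 16.8]
width: 0.0102
```

```bash
python3 -c "
from plant import manip
import time
for i in range(4):
  manip.snapshot('top');s=manip.state();print(s['moment'],s['wrist_force'],s['orientation'][0])"; python3 go.py .514 .1811 .0907 -1.92
```

```text
[-0.50509563 -0.88363278  0.38224762] [ 3.56928094 -1.43718472 16.36112634] [-0.43309318  0.00221806  0.90134642]
[-0.44069565 -0.82561766  0.37221509] [ 4.04581538 -1.52537224 16.70396103] [-0.43305113  0.00224956  0.90136655]
[-0.49698688 -0.85642112  0.3650797 ] [ 3.51880094 -0.95709532 16.67812993] [-0.43303441  0.00228185  0.9013745 ]
[-0.45953813 -0.83716016  0.34529887] [ 3.5316265  -0.86377983 15.8651648 ] [-0.43302566  0.00221857  0.90137886]
t 15.43 pos [0.5139 0.1811 0.0907] yaw -2.0186 F [ 3.5 -0.9 15.9] w 0.0096 j [-0.94  0.5   0.7   1.93 -0.42  0.85 -0.47]
inc [-0.0001  0.      0.0001] [-0.0019 -0.0986 -0.0013] len 0.0
```

Call:
play_rows([
  [0,0,0,0,0.01,0],
  [0,0,0,0,0.01,0],
  [0,0,0,0,0.01,0],
  [0,0,0,0,0.01,0],
  [0,0,0,0,0.01,0],
])

```text
time: 16.05
position: [0.5139, 0.1811, 0.0907]
orientation: [[-0.442, 0.002, 0.897], [-0.897, 0.0, -0.442], [-0.001, -1.0, 0.002]]
wrist_force: [3.2, -1.4, 17.2]
width: 0.0098
```

Call:
play_rows([
  [0,0,0,0,0,0],
  [0,0,0,0,0,0],
  [0,0,0,0,0,0],
  [0,0,0,0,0,0],
  [0,0,0,0,0,0],
])

```text
time: 16.68
position: [0.5139, 0.1811, 0.0907]
orientation: [[-0.442, 0.002, 0.897], [-0.897, 0.0, -0.442], [-0.001, -1.0, 0.002]]
wrist_force: [4.3, -1.5, 16.9]
width: 0.0097
```

```bash
python3 -c "
from plant import manip
from h import *
for n in('scene','top'): cv2.imwrite(f'pics/{n}8.png',manip.snapshot(n)['frame'])
for i in range(3):
  manip.snapshot('top');s=manip.state();print(s['moment'],s['wrist_force'],s['orientation'][0])
crop('pics/scene8.png','pics/s8.png',355,200,405,240,14)
"; python3 go.py .514 .1811 .0907 -1.92
```

```text
[-0.51485151 -0.82434228  0.41732765] [ 3.47666297 -1.54671686 16.39462612] [-0.44192549  0.00222665  0.897049  ]
[-0.46825795 -0.77810933  0.45412037] [ 3.46810375 -0.42783971 17.68417097] [-0.44190194  0.00226474  0.8970605 ]
[-0.45843795 -0.87002656  0.45584197] [ 2.40219701 -0.83055438 16.4530593 ] [-0.441985    0.00223688  0.89701965]
t 16.93 pos [0.5139 0.181  0.0907] yaw -2.0286 F [ 2.4 -0.8 16.5] w 0.0095 j [-0.94  0.51  0.7   1.93 -0.43  0.85 -0.48]
inc [-0.0001  0.      0.0001] [-0.0019 -0.1086 -0.0013] len 0.0
```

View pics/scene8.png

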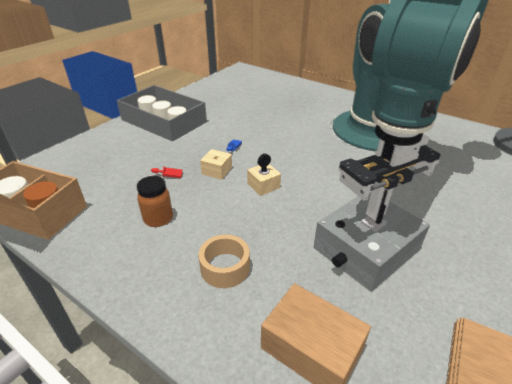

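View pics/s8.png

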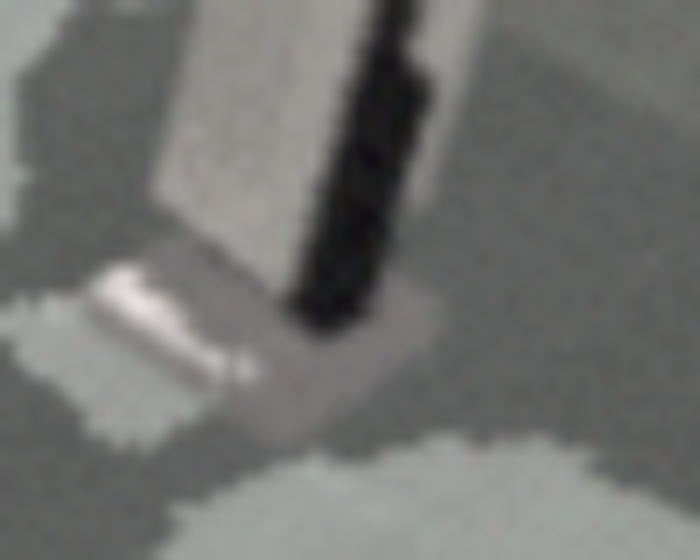

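View pics/top8.png

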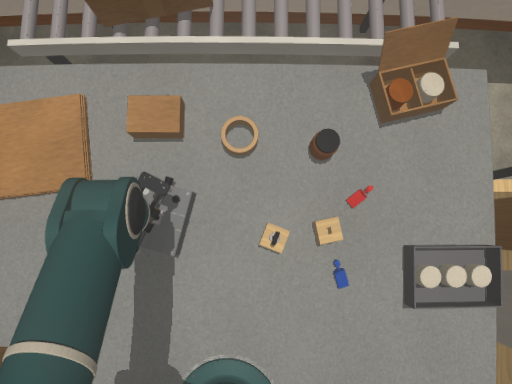

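```bash
python3 -c "
from plant import manip
print(manip.hand_in())"
```

```text
the job is handed in; nothing more can be done
None
```

I lifted the flat-headed key out of its stand, worked it past both pins until it was home, and turned it clockwise to the end stop. I handed the job in at about 17 s, still gripping and holding it turned; the hand-in gave no verdict.

- **Seating:** the tool stopped at z = 0.0907 m, the height I had predicted for the collar on the rim. Another 1 mm of downward command only raised the push from 14 N to 29 N with no movement. I then eased it back, and about 16 N of downward push remained at hand-in.
- **Turn:** the gripper turned 1.78 rad, about 0.1 rad more than the quarter turn plus the key's play (1.67 rad). I think the extra is key play, slip in the grip, or both. The turning moment rose from 0.19 to 0.37 and then about 0.45 N m over the last 0.05 rad and held there. I took that as the end stop, because I had no direct reading of the cylinder angle.
- **Disagreements:** the two cameras differed by about 0.5 pixel (1 to 2 mm), which the funnel took up. One moment reading dropped briefly to 0.16 N m partway through the turn, but the pictures showed the key head turning with the fingers.
- **Bystanders:** the last pictures show the round-headed key, the jar, the tape roll, the carton and the red and blue look-alikes where they were.

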